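Make up two seed-bench kits from the stock

ROBOT

A 6-joint arm with a two-finger parallel gripper is mounted at the origin on the work surface; the furniture and walls round the work are solid. World frame = base frame: x ahead of the robot, y to its left, z up, the work surface at z = 0. Lengths are in m, angles in rad, forces in N, time in s.
With the tool pointing down it reaches from about 0.375 to 0.9 m from the base axis. Payload 3.1 kg.
Tool frame: the origin (TCP) lies at the centre of the arm's flange, where the gripper is bolted on; the fingertips stand robot.tip_extent ahead of it and the grasp point (between the pads) lies 164 mm ahead of it (robot.tip_extent is the distance from the TCP to the fingertips, in m); z points along the fingers, y is the line along which they close (so a half turn about z gives the same grasp; the last joint's range is limited). The gripper opens to 87 mm and grips with 3 to 60 N. Pads are 19 mm wide; open, the fingers measure 117 mm over their backs; the gripper's body (75 mm by 190 mm) begins 51 mm behind the grasp point.
Start: joints at [1.036, 0.527, 1.433, -0, 1.181, -0.178], TCP at [0.218, 0.586, 0.405] pointing down, gripper open.
Joint ranges: [-3.08, 3.08], [-0.75, 2.2], [0.22, 2.44], [-1.43, 4.57], [0, 2.65], [-2.85, 2.85]. Speed limits (rad/s): [2.79, 2.79, 3.14, 3.14, 3.14, 3.14].

INTERFACE

Orientations are given as a unit quaternion [x, y, z, w].
In Python, from rig import get_obs, camera, hand_in, cut_out, robot gives the robot as it stands.
- The arm moves only by the tool step_arm, never from a script. Its argument "rows" is a list of rows, each a list of 6 numbers: the shift along the world's x, y, z in m, then the turn, a rotation vector about the world's x, y, z in degrees. A call has 1 to 12 rows; each row shifts and turns the commanded pose from where the row before left it; what a row does not reach is not made up. A row lasts 1/8 s, in which the tool goes at most 62.5 mm and 10.7 degrees, less where a joint would pass 70% of its speed; a pose out of reach is approached as far as the arm can. A call is refused whole if a number of a shift passes 0.0625 or a number of a turn 10.7, either way. A call with a gripper value outside its range is refused whole. "jaw" is the finger opening in m, from 0 to 0.087, set as the call begins (left out, the last holds). The fingers move at their own pace and stop on an object; "squeeze" is the grip in N (left out, the last holds). Time passes only in rows, so rows that do not move let the fingers close. It gives the time, the measured TCP pose, the force, the opening and the grip force at its end, in the units of the state.
- get_obs(): the state, without advancing time (a new reading comes with each control period).
- camera(name): name is "side" or "top"; returns a dict with "pixels" (480x640x3 uint8, blue, green, red), "depth" (480x640 float32, m along the optical axis (not along the pixel's ray), 0 where there is no reading), "fov_y" (degrees; the focal length in pixels is half the picture's height over the tangent of half this angle, whatever the lens; pixels are square), "cx", "cy" (the principal point, pixels), "k1" (the pictures are not rectified: a ray, as slopes to the right and down, at radius r is drawn at 1 + k1 r^2 times it, then the intrinsics apply), "extrinsics" (4x4, takes a point from camera to world coordinates). Camera axes: x right, y up, looking along -z (the intrinsics and any distortion apply to the point x, -y, -z); pixel columns grow to the right and rows downward; lengths in m; the calibration is good to about 2 mm. A picture is of the moment at which its call begins.
- hand_in(): hands the job in; it is judged then, once.
Trained networks look in the newest picture that a camera, given by its name, has taken for a name from the list of things; names that differ only in an ending like _2 or _b are one class to them, and where a whole thing is asked for, a point or a joint stands for the part that bears it (a point fixed in the world has none). Each returns a list of dicts, best first, with "confidence" (0 to 1); they miss things now and then, are a little off and sometimes report something else, mostly with a low value. They report only what shows in the picture. A call takes as long as a camera call. They do not tell look-alikes from the thing itself.
- cut_out(label, camera): "region" (480x640 bool, what is visible of it) and "extent" ([centre column, centre row, width, height] in pixels, round what is visible of it).
The state is a dict: "time": time; "q": joint angles; "joint_velocities": joint speeds; "joint_torque": joint torques, N m; "position": TCP position; "tool_rot": TCP orientation; "ft_force": force on the tool from outside, world axes, zero at the start; "moment": the same for the moment, N m; "grip_width": finger opening in m; "grip_force": force on a finger pad.
Only numpy, scipy, OpenCV 4.12 (cv2) and the standard library are available. Lean on these libraries where they do the work, as an engineer would, in place of code of your own. Each camera call takes 0.05 s, during which the arm holds its last target. There are 200 camera calls.

TASK

Make up the two kits: the yellow tray gets the red-capped vial, the canister with the grey lid and the matchbox; the blue tray gets the black-capped vial and the eraser, and its canister pocket stays empty. Stand each vial upright in its tray's small round pocket, the canister upright in the larger round pocket, and lay the matchbox and the eraser flat inside the long pockets, everything down on the pocket floors. Leave the white-capped vial and the all-black canister standing where they are in the stock, and let go of everything.

Things in the scene. Friction and masses are not known exactly. Their poses are not given: they have to be found in the camera images.
- yellow_kit: Yellow kit tray, fixed, 66 (x) x 200 (y) x 12 mm; origin at the centre of its underside. Three pockets at x = 0, grey floors 3 mm up, walls to 12 mm: vial pocket, round, 42 mm, at y = +72 mm; canister pocket, round, 54 mm, at y = +12; flat pocket, 58 (x) x 74 (y), at y = -60, with 53 mm thumb notches in its long sides, down to the floor for fingers closing along x.
- blue_kit: Blue kit tray, fixed, 66 (x) x 200 (y) x 12 mm; origin at the centre of its underside. Three pockets at x = 0, grey floors 3 mm up, walls to 12 mm: vial pocket, round, 42 mm, at y = +72 mm; canister pocket, round, 54 mm, at y = +12; flat pocket, 58 (x) x 74 (y), at y = -60, with 53 mm thumb notches in its long sides, down to the floor for fingers closing along x. May lie the other way round.
- red_vial: specimen vial with a red cap, standing upright: 23 mm in diameter and 62 mm high, glass body to 46 mm, then the 20 mm cap; origin at the centre of its underside, z up; about 20 g. Goes into the yellow tray.
- black_vial: specimen vial with a black cap, standing upright: 23 mm in diameter and 62 mm high, glass body to 46 mm, then the 20 mm cap; origin at the centre of its underside, z up; about 20 g. Goes into the blue tray.
- white_vial: specimen vial with a white cap, standing upright: 23 mm in diameter and 62 mm high, glass body to 46 mm, then the 20 mm cap; origin at the centre of its underside, z up; about 20 g. Stays in the stock.
- grey_canister: black film canister with a grey lid, standing upright: 33 mm in diameter and 50 mm high; origin at the centre of its underside, z up; about 25 g. Goes into the yellow tray.
- black_canister: black film canister with a black lid (all black), standing upright: 33 mm in diameter and 50 mm high; origin at the centre of its underside, z up; about 25 g. Stays in the stock.
- matches: red matchbox lying flat, 36 (its x) x 53 (its y) x 15 mm high; origin at the centre of its underside, z up; about 30 g. It fits the flat pocket only with its long side along the tray's y (either way round). Goes into the yellow tray.
- rubber_eraser: white eraser in a blue sleeve lying flat, 21 (its x) x 42 (its y) x 12 mm high; origin at the centre of its underside, z up; about 25 g. Goes into the blue tray.
Mind the look-alikes: they are no part of the job. Leave any orange or turquoise look-alike of the red_vial alone.

How it is judged:
By the outcome, as a careful person would: the job done as asked, in the order asked, and still so for the second after the job is handed in, with the robot touching nothing.
It also fails if it takes over 128 s, if anything falls off the work surface, if the arm or the gripper's body presses on something with over 40 N, if the wrist force passes 120 N, or if a joint passes its speed limit or range.

## Working session

There is one attempt and no reset: what is moved stays moved. The work goes in short steps, Python scripts to look and compute and a tool call to move; the robot and the scene stay as the last step left them, time stands still between calls to the robot, and variables do not carry over. Pictures are saved under pics/ and viewed, at most 14 in all, crops included, and the job is handed in when it is done.

Besides the shell and the picture viewer there is one more tool, called after "Emit:" as name([rows], argument=value, ...), one row to a line, values as JSON. step_arm: Moves the arm, as the interface text tells. Its arguments: {"type":"object","properties":{"rows":{"type":"array"},"jaw":{"type":"number"},"squeeze":{"type":"number"}},"required":["rows"]}

```bash
mkdir -p pics; cat > h.py <<'E'
import numpy as np, cv2
from rig import get_obs, camera, hand_in, cut_out, robot
def cloud(c):
    d=c["depth"]; h,w=d.shape; f=h/2/np.tan(np.radians(c["fov_y"])/2)
    v,u=np.mgrid[:h,:w].astype(float)
    K=np.array([[f,0,c["cx"]],[0,f,c["cy"]],[0,0,1]])
    p=cv2.undistortPoints(np.stack([u.ravel(),v.ravel()],1)[:,None],K,np.array([c["k1"],0,0,0,0.])).reshape(h,w,2)
    P=np.stack([p[...,0]*d,-p[...,1]*d,-d],-1)
    E=np.array(c["extrinsics"]); return P@E[:3,:3].T+E[:3,3]
E
python3 - <<'E'
from h import *
o=get_obs(); print(o["time"],o["position"],o["tool_rot"],robot.tip_extent)
for n in("top","side"):
    c=camera(n); cv2.imwrite(f"pics/{n}0.png",c["pixels"]); X=cloud(c)
    print(n,np.round(np.array(c["extrinsics"])[:3,3],3))
    for l in "yellow_kit blue_kit red_vial black_vial white_vial grey_canister black_canister matches rubber_eraser".split():
        for r in cut_out(l,n):
            m=r["region"]&(c["depth"]>0); 
            if not m.any(): continue
            p=X[m]; zt=np.percentile(p[:,2],95); t=p[p[:,2]>zt-.006]
            rc=cv2.minAreaRect((t[:,:2]*1000).astype(np.float32))
            print(l,round(r["confidence"],2),np.round(r["extent"]),"z",round(zt,3),"rect",np.round(rc[0]),np.round(rc[1]),round(rc[2],1),"bgr",np.round(np.median(c["pixels"][m][p[:,2]>zt-.006],0)))
E
```

```text
0.0 [0.21809382 0.58533993 0.40377564] [ 1.77468017e-01  9.84125979e-01 -1.01127108e-03 -3.72001394e-04] 0.1822
top [ 0.328 -0.002  1.002]
yellow_kit 0.6 [416. 256.  99.  60.] z 0.011 rect [ 486. -239.] [ 66. 201.] 12.2 bgr [102. 227. 244.]
blue_kit 0.84 [204. 295.  96.  32.] z 0.012 rect [483. 217.] [201.  67.] 78.2 bgr [226. 124.  75.]
red_vial 0.63 [448. 290.  20.  16.] z 0.061 rect [ 395. -283.] [17. 16.] 77.4 bgr [213. 217.  95.]
red_vial 0.54 [382. 188.  16.  18.] z 0.061 rect [ 640. -199.] [17. 17.] 6.5 bgr [ 68.  77. 231.]
black_vial 0.72 [204. 218.  16.  13.] z 0.062 rect [639. 192.] [17. 16.] 72.8 bgr [47. 48. 54.]
black_vial 0.21 [342. 198.  15.  19.] z 0.05 rect [ 628. -105.] [31. 31.] 40.1 bgr [45. 52. 64.]
grey_canister 0.57 [291. 208.  16.  18.] z 0.05 rect [634.   4.] [32. 30.] 34.1 bgr [166. 180. 184.]
black_canister 0.79 [342. 200.  17.  19.] z 0.05 rect [ 629. -105.] [32. 32.] 37.8 bgr [45. 52. 64.]
matches 0.88 [300. 247.  32.  23.] z 0.015 rect [543.  -1.] [53. 36.] 53.7 bgr [ 86. 108. 216.]
rubber_eraser 0.47 [252. 212.  19.   9.] z 0.013 rect [642.  95.] [41. 2
[... 936 characters left out ...]
44.]
grey_canister 0.57 [258. 225.  20.  30.] z 0.05 rect [636.   4.] [30. 34.] 40.0 bgr [232. 246. 244.]
grey_canister 0.47 [174. 272.  22.  37.] z 0.062 rect [642. 193.] [20. 19.] 5.3 bgr [40. 42. 43.]
black_canister 0.64 [297. 202.  16.  30.] z 0.05 rect [ 629. -104.] [29. 33.] 38.0 bgr [39. 40. 42.]
black_canister 0.4 [302. 247.  37.  23.] z 0.016 rect [546.  -1.] [54. 41.] 52.9 bgr [ 78. 132. 254.]
matches 0.72 [300. 249.  36.  24.] z 0.016 rect [546.  -1.] [53. 41.] 54.7 bgr [ 78. 132. 254.]
matches 0.28 [218. 256.  29.  18.] z 0.013 rect [643.  96.] [43. 25.] 81.1 bgr [252. 211. 105.]
rubber_eraser 0.55 [219. 257.  22.  17.] z 0.013 rect [643.  96.] [43. 25.] 81.1 bgr [252. 211. 106.]
```

```bash
python3 - <<'E'
from h import *
c=camera("top"); X=cloud(c)
cv2.imwrite("pics/top1.png",cv2.resize(c["pixels"][160:340,140:480],None,fx=2.3,fy=2.3,interpolation=cv2.INTER_CUBIC))
s=camera("side"); cv2.imwrite("pics/side1.png",s["pixels"]); 
# tray height profile along axis
for nm,ctr,a in(("Y",(.486,-.239),12.2),("B",(.4835,.217),-11.8)):
    a=np.radians(a); R=np.array([[np.cos(a),-np.sin(a)],[np.sin(a),np.cos(a)]])
    q=(X[...,:2]-ctr)@R
    m=(abs(q[...,0])<.034)&(abs(q[...,1])<.101)&(c["depth"]>0)
    fl=m&(X[...,2]<.008)
    H=np.zeros((29,14))*np.nan
    for (u,v),z in zip(q[m],X[m][:,2]): H[int((v+.1)/.007),int((u+.035)/.005)]=z*1000
    print(nm); print("\n".join(" ".join("%3.0f"%k for k in r) for r in H))
E
```

```text
Y
 -2   9   4  -0   3   2   4  -3   0   3  -3   3   1   8
 -2   2   2  -4  -0   2   2   2  -2   1   6   0   1   5
 -2  -1  -1   2   2   1  -0   1   2   1  -3   2   1   1
 -4  -3  -1   2   0   2   0   1   2   3   1   0   0  -0
 -1  -1  -0   1   3  -0  -1   2   4  -2   2   3   1  -2
 -1   1   0   1   2   1  -2  -1   1   2   1   1   4   0
 -4   4   3   3  -2  -0  -1  -2  -0  -0   3  -3   1  -0
 -2  -2   1   2   2  -2   2   1  -2   0  -1   1   4  -1
 -3  -2  -1  -1  -0  -5   1   2   0   3   0   1   0  -1
 -2  -3   3   3  -0   1   4  -0  -1   1   1  -1   2   8
 -4  13   2  -1  -2  -2  -1   1   0   1  -0   2   2   9
  0   8  11   6   8   9   8   9  10   8  10   9  10  11
 -1   6  12  12  -1   1   3  -3   1   2   5   8   7   9
 -6   8   6   1   0   2   1   2   0   2   0   1   8  11
 -6   5  -2   2   4   2   1  -1   3  -1   2   2   1  10
 -2   8   3   2   0  -3   3   1   1   1   2   1   3  14
 -4   7   1   3   3  -1  -1   3  -0  -1  -2   0  -2  10
 -0   7   1  -0   1   2   1   3   3   1   0   1   1   7
 -4  12  10   7   5   1   0   2  -1   1   1   4   6   9
 -1  10   9  10  12  11   9  -1  -
[... 1451 characters left out ...]
  -2  -3   0   2  -2   0   8
 -4   7  -2   6  -0   1   2   1   0   0   1   0  -1   9
 -6   9   2   2   3  -1  -3   0   2   1   0   3  10  11
 11   9   7   1   2  -2   0  -2   2   1  10  12  12  10
  9  10  10  10  11  11   9   5   9  11   9  10  10   9
  9  11   8  10  10   9  11  10   9  12   7   8  10  -3
 11  12  12  10  10  -1   2  -2   2   0  10  10   9   9
  6   9   9  -0   1   1   2   3  -1   3  -2  10  10   9
  7   8  10   2  -3  -1   1   0   1   2  -1  -0   6   9
  6  11   9   1   2   0   1   0   3   1   1  -1   4   8
 -0  11  10  -2   1   5  -2   1   1  -4   0  11  11   9
  1   9   7   9   1  -2  -0   2   1   1  11   9   9  12
 -4  10  12   8  11   8  13  10   9  10   9   9  12  11
```

View pics/top1.png

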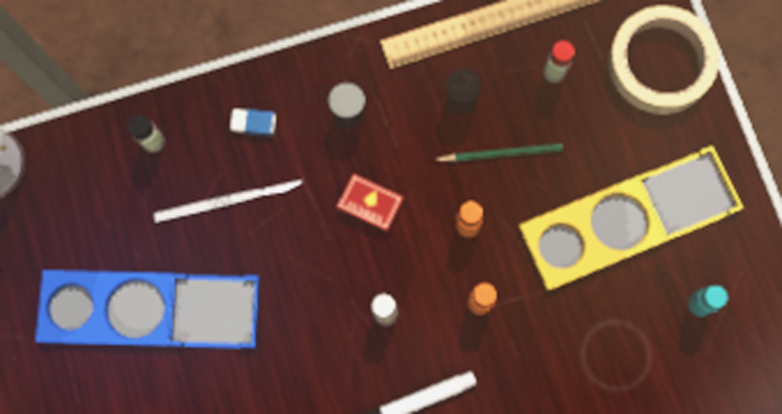

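View pics/side1.png

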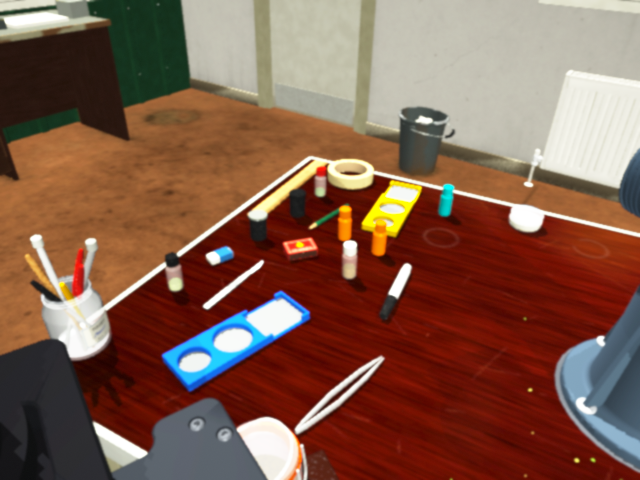

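The top crop shows the red vial at (563,50), grey-lidded canister (346,100), matchbox (370,200), black-capped vial (145,133) and eraser (253,121). It also shows the yellow tray on the right and the blue one on the left, both with the vial pocket at the +y end. The orange and turquoise vials are decoys; the side view agrees.

Emit:
step_arm([
  [0.03, -0.05, -0.01, 0, 0, -4.8],
  [0.03, -0.05, -0.01, 0, 0, -4.8],
  [0.03, -0.05, -0.01, 0, 0, -4.8],
  [0.03, -0.05, -0.01, 0, 0, -4.8],
  [0.03, -0.05, -0.01, 0, 0, -4.8],
  [0.03, -0.05, -0.01, 0, 0, -4.8],
  [0.03, -0.05, -0.01, 0, 0, -4.8],
  [0.03, -0.05, -0.01, 0, 0, -4.8],
  [0.03, -0.05, -0.01, 0, 0, -4.8],
  [0.03, -0.05, -0.01, 0, 0, -4.8],
  [0.03, -0.05, -0.01, 0, 0, -4.8],
  [0.03, -0.05, -0.01, 0, 0, -4.8],
], jaw=0.045, squeeze=15)

```text
time: 2.6
position: [0.5793, -0.0163, 0.2846]
tool_rot: [0.631, 0.776, 0.0, 0.0]
ft_force: [0.3, 0.2, -0.2]
grip_width: 0.045
grip_force: 0.0
```

Emit:
step_arm([
  [0.0124, -0.0366, 0, 0, 0, 0],
  [0.0124, -0.0366, 0, 0, 0, 0],
  [0.0124, -0.0366, 0, 0, 0, 0],
  [0.0124, -0.0366, 0, 0, 0, 0],
  [0.0124, -0.0366, 0, 0, 0, 0],
  [0, 0, 0, 0, 0, 0],
  [0, 0, -0.021, 0, 0, 0],
  [0, 0, -0.021, 0, 0, 0],
  [0, 0, -0.021, 0, 0, 0],
  [0, 0, -0.021, 0, 0, 0],
  [0, 0, 0, 0, 0, 0],
])

```text
time: 3.98
position: [0.6394, -0.1967, 0.1981]
tool_rot: [0.629, 0.777, -0.001, -0.002]
ft_force: [-1.4, 1.0, 0.0]
grip_width: 0.045
grip_force: 0.0
```

Emit:
step_arm([
  [0, 0, 0, 0, 0, 0],
  [0, 0, 0, 0, 0, 0],
  [0, 0, 0, 0, 0, 0],
  [0, 0, 0, 0, 0, 0],
  [0, 0, 0, 0, 0, 0],
], jaw=0.01)

```text
time: 4.6
position: [0.6406, -0.1976, 0.2016]
tool_rot: [0.63, 0.777, 0.0, 0.001]
ft_force: [0.3, -0.2, 3.2]
grip_width: 0.0221
grip_force: 15.0
```

Emit:
step_arm([
  [0, 0, 0.022, 0, 0, 0],
  [0, 0, 0.022, 0, 0, 0],
  [0, 0, 0.022, 0, 0, 0],
  [0, 0, 0.022, 0, 0, 0],
  [-0.034, 0.006, 0, 0, 0, 0],
  [-0.034, 0.006, 0, 0, 0, 0],
  [-0.034, 0.006, 0, 0, 0, 0],
  [-0.034, 0.006, 0, 0, 0, 0],
  [-0.034, 0.006, 0, 0, 0, 0],
  [0, 0, -0.02, 0, 0, 0],
  [0, 0, -0.02, 0, 0, 0],
  [0, 0, 0, 0, 0, 0],
])

```text
time: 6.1
position: [0.47, -0.1673, 0.2487]
tool_rot: [0.63, 0.777, -0.0, -0.001]
ft_force: [0.6, -0.4, -0.1]
grip_width: 0.0221
grip_force: 15.0
```

```bash
python3 - <<'E'
from h import *
c=camera("side"); cv2.imwrite("pics/s2.png",cv2.resize(c["pixels"][120:320,230:500],None,fx=2.5,fy=2.5))
print(get_obs()["position"],get_obs()["grip_width"])
X=cloud(c)
for r in cut_out("red_vial","side"):
    m=r["region"]&(c["depth"]>0);print(r["confidence"],np.median(X[m],0))
E
```

```text
[ 0.47032282 -0.16739591  0.24926895] 0.022037494548511016
0.79 [ 0.39444207 -0.27771606  0.03291855]
0.66 [ 0.50487415 -0.08091279  0.03354906]
0.64 [ 0.43196848 -0.07841248  0.03534118]
0.59 [ 0.46825134 -0.16246788  0.07992123]
```

View pics/s2.png

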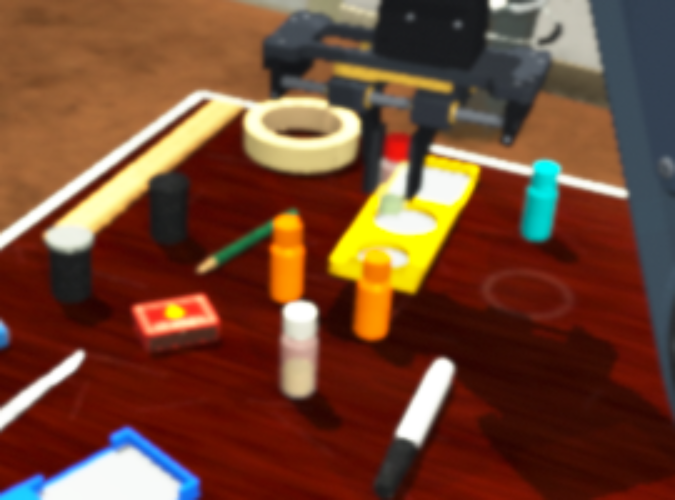

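The red vial hangs upright between the fingers above the yellow tray, at about (395,180) in the crop. I'll lower it and let go.

Emit:
step_arm([
  [0, -0.001, -0.015, 0, 0, 0],
  [0, 0, -0.015, 0, 0, 0],
  [0, 0, -0.011, 0, 0, 0],
  [0, 0, -0.004, 0, 0, 0],
  [0, 0, -0.001, 0, 0, 0],
  [0, 0, 0, 0, 0, 0],
  [0, 0, 0, 0, 0, 0],
])

```text
time: 7.08
position: [0.4702, -0.1683, 0.2036]
tool_rot: [0.63, 0.777, -0.0, 0.0]
ft_force: [-1.3, 1.3, 10.6]
grip_width: 0.0221
grip_force: 15.0
```

Emit:
step_arm([
  [0, 0, 0, 0, 0, 0],
  [0, 0, 0, 0, 0, 0],
  [0, 0, 0, 0, 0, 0],
  [0, 0, 0.022, 0, 0, 0],
  [0, 0, 0.022, 0, 0, 0],
  [0, 0, 0.022, 0, 0, 0],
  [0, 0, 0.022, 0, 0, 0],
  [0.033, 0.034, 0, 0, 0, 0],
  [0.033, 0.034, 0, 0, 0, 0],
  [0.033, 0.034, 0, 0, 0, 0],
  [0.033, 0.034, 0, 0, 0, 0],
  [0.033, 0.034, 0, 0, 0, 0],
], jaw=0.05)

```text
time: 8.57
position: [0.6361, 0.0029, 0.2903]
tool_rot: [0.63, 0.777, -0.0, -0.0]
ft_force: [0.0, 0.4, -0.5]
grip_width: 0.0503
grip_force: 0.0
```

Emit:
step_arm([
  [0, 0, 0, 0, 0, 0],
  [0, 0, -0.022, 0, 0, 0],
  [0, 0, -0.022, 0, 0, 0],
  [0, 0, -0.022, 0, 0, 0],
  [0, 0, -0.024, 0, 0, 0],
  [0, 0, 0, 0, 0, 0],
  [0, 0, 0, 0, 0, 0],
])

```text
time: 9.45
position: [0.6351, 0.0011, 0.2012]
tool_rot: [0.63, 0.777, -0.0, 0.0]
ft_force: [-0.9, 0.1, 0.0]
grip_width: 0.05
grip_force: 0.0
```

Emit:
step_arm([
  [0, 0, 0, 0, 0, 0],
  [0, 0, 0, 0, 0, 0],
  [0, 0, 0, 0, 0, 0],
  [0, 0, 0, 0, 0, 0],
], jaw=0.02)

```text
time: 9.95
position: [0.6355, 0.0017, 0.2013]
tool_rot: [0.63, 0.777, 0.0, 0.0]
ft_force: [0.1, -0.3, 1.9]
grip_width: 0.0301
grip_force: 14.5
```

Emit:
step_arm([
  [0, 0, 0.03, 0, 0, 0],
  [0, 0, 0.03, 0, 0, 0],
  [0, 0, 0.03, 0, 0, 0],
  [-0.0255, -0.0386, 0, 0, 0, 0],
  [-0.0255, -0.0386, 0, 0, 0, 0],
  [-0.0255, -0.0386, 0, 0, 0, 0],
  [-0.0255, -0.0386, 0, 0, 0, 0],
  [-0.0255, -0.0386, 0, 0, 0, 0],
  [-0.0255, -0.0386, 0, 0, 0, 0],
  [0, 0, 0, 0, 0, 0],
  [0, 0, -0.02, 0, 0, 0],
  [0, 0, -0.02, 0, 0, 0],
])

```text
time: 11.45
position: [0.4827, -0.2294, 0.2506]
tool_rot: [0.63, 0.777, 0.0, 0.0]
ft_force: [-0.5, -0.7, -0.3]
grip_width: 0.0303
grip_force: 14.6
```

Emit:
step_arm([
  [0, 0, -0.015, 0, 0, 0],
  [0, 0, -0.015, 0, 0, 0],
  [0, 0, -0.01, 0, 0, 0],
  [0, 0, -0.004, 0, 0, 0],
  [0, 0, 0, 0, 0, 0],
  [0, 0, 0, 0, 0, 0],
])

```text
time: 12.2
position: [0.4824, -0.2301, 0.2072]
tool_rot: [0.63, 0.777, 0.0, 0.0]
ft_force: [-0.3, 0.5, 0.0]
grip_width: 0.0304
grip_force: 14.6
```

Emit:
step_arm([
  [0, 0, -0.0015, 0, 0, 0],
  [0, 0, -0.001, 0, 0, 0],
  [0, 0, 0, 0, 0, 0],
  [0, 0, 0, 0, 0, 0],
])

```text
time: 12.7
position: [0.4823, -0.23, 0.2043]
tool_rot: [0.63, 0.777, 0.0, 0.0]
ft_force: [0.3, 0.1, 1.1]
grip_width: 0.0304
grip_force: 14.6
```

Emit:
step_arm([
  [0, 0, 0, 0, 0, 0],
  [0, 0, 0, 0, 0, 0],
  [0, 0, 0, 0, 0, 0],
  [0, 0, 0.03, 0, 0, 0],
  [0, 0, 0.03, 0, 0, 0],
  [0, 0, 0.03, 0, 0, 0],
  [0.0103, 0.0382, 0, 0, 0, -8],
  [0.0103, 0.0382, 0, 0, 0, -8],
  [0.0103, 0.0382, 0, 0, 0, -8],
  [0.0103, 0.0382, 0, 0, 0, -8],
  [0.0103, 0.0382, 0, 0, 0, -8],
  [0.0103, 0.0382, 0, 0, 0, -8],
], jaw=0.055)

```text
time: 14.2
position: [0.5442, 0.0005, 0.2942]
tool_rot: [0.892, 0.452, -0.0, -0.0]
ft_force: [-0.4, -0.1, -0.6]
grip_width: 0.0551
grip_force: 0.0
```

```bash
python3 - <<'E'
from h import *
c=camera("side"); cv2.imwrite("pics/s3.png",cv2.resize(c["pixels"][120:320,230:500],None,fx=2.5,fy=2.5))
o=get_obs();print(o["position"],o["tool_rot"])
X=cloud(c)
for l in("matches","red_vial","grey_canister"):
  for r in cut_out(l,"side"):
    m=r["region"]&(c["depth"]>0);p=X[m];zt=np.percentile(p[:,2],95);t=p[p[:,2]>zt-.006]
    rc=cv2.minAreaRect((t[:,:2]*1000).astype(np.float32));print(l,r["confidence"],zt,rc)
E
```

```text
[0.54478046 0.00421627 0.29436984] [ 8.92587957e-01  4.50870949e-01  1.17254877e-03 -8.67042318e-04]
matches 0.94 0.01606828946147756 ((545.5965576171875, -1.4837188720703125), (53.4442138671875, 39.51203536987305), 55.30292510986328)
red_vial 0.91 0.061341100041247744 ((398.3101806640625, -283.3775329589844), (18.719972610473633, 21.451189041137695), 65.95577239990234)
red_vial 0.8 0.06157843342953179 ((435.1796569824219, -85.20030975341797), (18.150062561035156, 19.173742294311523), 55.307186126708984)
red_vial 0.68 0.0619440241313699 ((507.4763488769531, -85.76780700683594), (17.583087921142578, 15.923441886901855), 78.83736419677734)
red_vial 0.65 0.013024628488149292 ((643.6566162109375, 97.09963989257812), (38.33417892456055, 23.061458587646484), 72.76848602294922)
red_vial 0.55 0.0648072945302458 ((455.9329528808594, -134.2562255859375), (18.524465560913086, 98.75157928466797), 21.668609619140625)
grey_canister 0.81 0.053133351124257856 ((470.8416442871094, -211.155517578125), (31.343324661254883, 71.05891418457031), 36.4951171875)
```

View pics/s3.png

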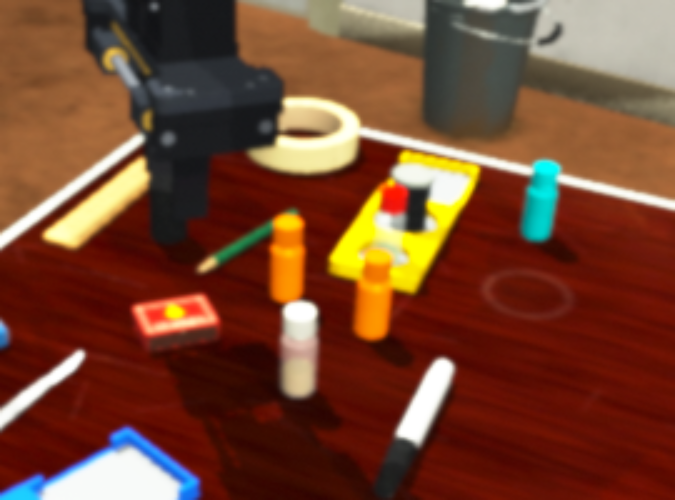

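The red vial and grey-lidded canister both stand in their yellow pockets, at about (392,220) and (412,195). The matchbox is untouched.

Emit:
step_arm([
  [0, 0, 0, 0, 0, 0],
  [0, 0, -0.03, 0, 0, 0],
  [0, 0, -0.03, 0, 0, 0],
  [0, 0, -0.025, 0, 0, 0],
  [0, 0, -0.015, 0, 0, 0],
  [0, 0, 0, 0, 0, 0],
  [0, 0, 0, 0, 0, 0],
])

```text
time: 15.28
position: [0.5444, -0.0011, 0.1949]
tool_rot: [0.891, 0.453, 0.001, 0.0]
ft_force: [0.7, 0.1, -0.0]
grip_width: 0.055
grip_force: 0.0
```

Emit:
step_arm([
  [0, 0, -0.006, 0, 0, 0],
  [0, 0, -0.0045, 0, 0, 0],
  [0, 0, 0, 0, 0, 0],
  [0, 0, 0, 0, 0, 0],
])

```text
time: 15.78
position: [0.5441, -0.0007, 0.1838]
tool_rot: [0.891, 0.454, 0.0, 0.0]
ft_force: [0.5, -0.2, 0.5]
grip_width: 0.0548
grip_force: 0.0
```

Emit:
step_arm([
  [0, 0, 0, 0, 0, 0],
  [0, 0, 0, 0, 0, 0],
  [0, 0, 0, 0, 0, 0],
  [0, 0, 0, 0, 0, 0],
], jaw=0.025)

```text
time: 16.27
position: [0.5441, -0.0008, 0.1838]
tool_rot: [0.891, 0.454, 0.0, 0.0]
ft_force: [0.1, 0.6, 1.0]
grip_width: 0.0357
grip_force: 15.0
```

Emit:
step_arm([
  [0, 0, 0.033, 0, 0, 0],
  [0, 0, 0.033, 0, 0, 0],
  [0, 0, 0.033, 0, 0, 0],
  [-0.0058, -0.0371, 0, 0, 0, 6],
  [-0.0058, -0.0371, 0, 0, 0, 6],
  [-0.0058, -0.0371, 0, 0, 0, 6],
  [-0.0058, -0.0371, 0, 0, 0, 6],
  [-0.0058, -0.0371, 0, 0, 0, 6],
  [-0.0058, -0.0371, 0, 0, 0, 6],
  [-0.0058, -0.0371, 0, 0, 0, 6],
  [-0.0058, -0.0371, 0, 0, 0, 6],
  [0, 0, 0, 0, 0, 0],
])

```text
time: 17.77
position: [0.4973, -0.3003, 0.2828]
tool_rot: [0.631, 0.776, -0.0, 0.001]
ft_force: [-0.2, 0.8, -0.3]
grip_width: 0.0361
grip_force: 15.0
```

Emit:
step_arm([
  [0, 0, -0.03, 0, 0, 0],
  [0, 0, -0.03, 0, 0, 0],
  [0, 0, -0.01, 0, 0, 0],
  [0, 0, 0, 0, 0, 0],
])

```text
time: 18.27
position: [0.4976, -0.2968, 0.2123]
tool_rot: [0.629, 0.777, 0.0, -0.001]
ft_force: [0.1, -0.2, 0.5]
grip_width: 0.0362
grip_force: 15.0
```

```bash
python3 - <<'E'
from h import *
c=camera("top"); cv2.imwrite("pics/t4.png",cv2.resize(c["pixels"][210:300,350:490],None,fx=5,fy=5))
c=camera("side"); cv2.imwrite("pics/s4.png",cv2.resize(c["pixels"][150:270,330:470],None,fx=5,fy=5))
o=get_obs();print(o["position"],o["tool_rot"])
E
```

```text
[ 0.49808282 -0.29744213  0.21358276] [ 6.29509440e-01  7.76992542e-01 -5.26356780e-06  6.73431847e-04]
```

View pics/s4.png

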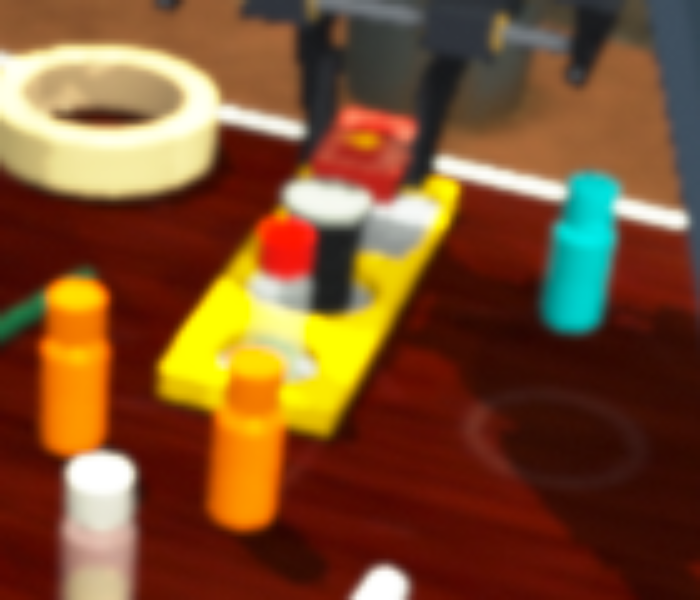

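The matchbox hangs level above the yellow flat pocket at (365,150) in the crop, lined up with the tray.

Emit:
step_arm([
  [0, 0, -0.012, 0, 0, 0],
  [0, 0, -0.009, 0, 0, 0],
  [0, 0, -0.004, 0, 0, 0],
  [0, 0, 0, 0, 0, 0],
  [0, 0, 0, 0, 0, 0],
])

```text
time: 19.0
position: [0.4977, -0.2976, 0.1878]
tool_rot: [0.63, 0.777, -0.0, 0.0]
ft_force: [-0.6, 0.9, -0.3]
grip_width: 0.0358
grip_force: 15.0
```

Emit:
step_arm([
  [0, 0, -0.001, 0, 0, 0],
  [0, 0, 0, 0, 0, 0],
  [0, 0, 0, 0, 0, 0],
])

```text
time: 19.38
position: [0.4977, -0.2976, 0.1868]
tool_rot: [0.63, 0.777, -0.0, 0.0]
ft_force: [0.2, 0.2, -1.0]
grip_width: 0.0357
grip_force: 15.0
```

Emit:
step_arm([
  [0, 0, 0, 0, 0, 0],
  [0, 0, 0, 0, 0, 0],
  [0, 0, 0, 0, 0, 0],
  [0, 0, 0.03, 0, 0, 0],
  [0, 0, 0.04, 0, 0, 0],
  [0, 0, 0.04, 0, 0, 0],
  [0, 0, 0, 0, 0, 0],
], jaw=0.045)

```text
time: 20.25
position: [0.4985, -0.2982, 0.3]
tool_rot: [0.63, 0.777, -0.0, 0.004]
ft_force: [0.1, -0.6, -0.6]
grip_width: 0.0448
grip_force: 0.0
```

Emit:
step_arm([
  [0.0143, 0.049, 0, 0, 0, -2.4],
  [0.0143, 0.049, 0, 0, 0, -2.4],
  [0.0143, 0.049, 0, 0, 0, -2.4],
  [0.0143, 0.049, 0, 0, 0, -2.4],
  [0.0143, 0.049, 0, 0, 0, -2.4],
  [0.0143, 0.049, 0, 0, 0, -2.4],
  [0.0143, 0.049, 0, 0, 0, -2.4],
  [0.0143, 0.049, 0, 0, 0, -2.4],
  [0.0143, 0.049, 0, 0, 0, -2.4],
  [0.0143, 0.049, 0, 0, 0, -2.4],
  [0, 0, 0, 0, 0, 0],
  [0, 0, 0, 0, 0, 0],
])

```text
time: 21.75
position: [0.6399, 0.1923, 0.2953]
tool_rot: [0.777, 0.629, -0.001, -0.001]
ft_force: [-0.0, -0.2, 0.1]
grip_width: 0.0453
grip_force: 0.0
```

```bash
python3 - <<'E'
from h import *
c=camera("side"); cv2.imwrite("pics/s5.png",cv2.resize(c["pixels"][150:330,130:470],None,fx=2.3,fy=2.3))
c2=camera("top"); cv2.imwrite("pics/t5.png",cv2.resize(c2["pixels"][160:340,140:480],None,fx=2.3,fy=2.3,interpolation=cv2.INTER_CUBIC))
o=get_obs();print(o["position"],o["tool_rot"])
for n,c in(("side",c),("top",c2)):
 X=cloud(c)
 for l in("matches","black_vial","rubber_eraser"):
  for r in cut_out(l,n):
    m=r["region"]&(c["depth"]>0);p=X[m];zt=np.percentile(p[:,2],95);t=p[p[:,2]>zt-.006]
    print(n,l,r["confidence"],zt,cv2.minAreaRect((t[:,:2]*1000).astype(np.float32)))
E
```

```text
[0.64023498 0.1911836  0.29589765] [ 7.77747139e-01  6.28576315e-01 -1.00491447e-03 -4.40764405e-04]
side matches 0.44 0.01941493974257319 ((488.1878967285156, -301.608642578125), (27.147857666015625, 57.14113235473633), 36.24635696411133)
side rubber_eraser 0.75 0.013262874433155459 ((644.2199096679688, 94.7325668334961), (42.57129669189453, 24.93217658996582), 71.66621398925781)
side rubber_eraser 0.72 0.04973377860746628 ((630.6192626953125, -104.73583984375), (31.08424949645996, 33.043670654296875), 37.952213287353516)
top matches 0.97 0.01863904889080543 ((495.19317626953125, -296.6073913574219), (36.3663444519043, 54.37391662597656), 11.989289283752441)
top matches 0.24 0.011682991960535192 ((473.98321533203125, 192.70220947265625), (252.59051513671875, 99.4670639038086), 65.99301147460938)
top black_vial 0.58 0.058284854116416485 ((638.1146240234375, 185.876708984375), (3.4476888179779053, 13.882966041564941), 65.54720306396484)
top rubber_eraser 0.58 0.012706353733628625 ((642.00146484375, 95.33615112304688), (40.796546936035156, 21.451839447021484), 72.81756591796875)
```

View pics/t5.png

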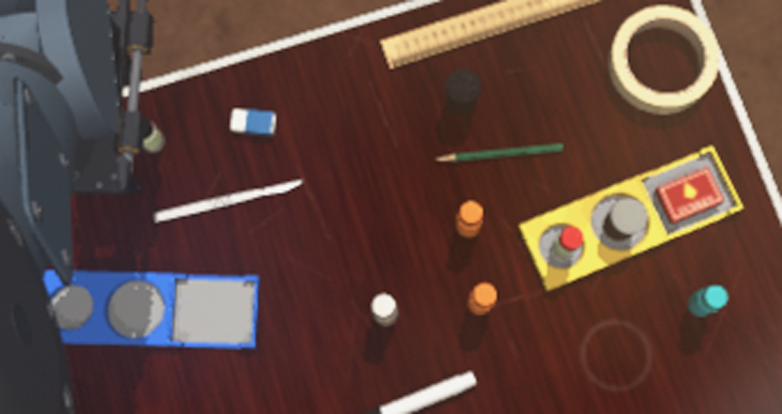

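The yellow kit is filled: red vial at (567,240), grey lid (628,220) and matchbox (690,195) flat in its pocket. Next is the black-capped vial.

Emit:
step_arm([
  [0.0005, 0.001, -0.025, 0, 0, 0],
  [0, 0, -0.025, 0, 0, 0],
  [0, 0, -0.025, 0, 0, 0],
  [0, 0, -0.02, 0, 0, 0],
  [0, 0, 0, 0, 0, 0],
  [0, 0, 0, 0, 0, 0],
])

```text
time: 22.9
position: [0.6416, 0.1934, 0.2024]
tool_rot: [0.777, 0.629, 0.001, 0.0]
ft_force: [0.9, 0.0, 0.8]
grip_width: 0.0457
grip_force: 0.0
```

Emit:
step_arm([
  [0, 0, 0, 0, 0, 0],
  [0, 0, 0, 0, 0, 0],
  [0, 0, 0, 0, 0, 0],
  [0, 0, 0, 0, 0, 0],
], jaw=0.01)

```text
time: 23.4
position: [0.6414, 0.1935, 0.2023]
tool_rot: [0.777, 0.629, 0.0, 0.0]
ft_force: [0.1, 0.2, 3.4]
grip_width: 0.0222
grip_force: 15.0
```

Emit:
step_arm([
  [0, 0, 0.03, 0, 0, 0],
  [0, 0, 0.03, 0, 0, 0],
  [0, 0, 0.03, 0, 0, 0],
  [-0.0286, 0.0188, 0, 0, 0, 0],
  [-0.0286, 0.0188, 0, 0, 0, 0],
  [-0.0286, 0.0188, 0, 0, 0, 0],
  [-0.0286, 0.0188, 0, 0, 0, 0],
  [-0.0286, 0.0188, 0, 0, 0, 0],
  [0, 0, 0, 0, 0, 0],
  [0, 0, -0.03, 0, 0, 0],
  [0, 0, -0.03, 0, 0, 0],
  [0, 0, 0, 0, 0, 0],
])

```text
time: 24.9
position: [0.4983, 0.2866, 0.2299]
tool_rot: [0.778, 0.629, -0.002, -0.001]
ft_force: [-0.8, -0.5, 0.1]
grip_width: 0.0222
grip_force: 15.0
```

Emit:
step_arm([
  [0, 0, -0.015, 0, 0, 0],
  [0, 0, -0.009, 0, 0, 0],
  [0, 0, 0, 0, 0, 0],
  [0, 0, 0, 0, 0, 0],
])

```text
time: 25.4
position: [0.4983, 0.2875, 0.2081]
tool_rot: [0.777, 0.629, 0.0, 0.0]
ft_force: [0.6, -0.1, -0.2]
grip_width: 0.0224
grip_force: 15.0
```

Emit:
step_arm([
  [0, 0, -0.0015, 0, 0, 0],
  [0, 0, -0.001, 0, 0, 0],
  [0, 0, 0, 0, 0, 0],
  [0, 0, 0, 0, 0, 0],
])

```text
time: 25.9
position: [0.4982, 0.2875, 0.2053]
tool_rot: [0.777, 0.629, 0.0, 0.0]
ft_force: [0.1, 0.1, -0.2]
grip_width: 0.0219
grip_force: 15.0
```

Emit:
step_arm([
  [0, 0, 0, 0, 0, 0],
  [0, 0, 0, 0, 0, 0],
  [0, 0, 0, 0, 0, 0],
  [0, 0, 0.03, 0, 0, 0],
  [0, 0, 0.03, 0, 0, 0],
  [0, 0, 0.03, 0, 0, 0],
  [0.0289, -0.0384, 0, 0, 0, -1],
  [0.0289, -0.0384, 0, 0, 0, -1],
  [0.0289, -0.0384, 0, 0, 0, -1],
  [0.0289, -0.0384, 0, 0, 0, -1],
  [0.0289, -0.0384, 0, 0, 0, -1],
  [0, 0, 0, 0, 0, 0],
], jaw=0.045)

```text
time: 27.4
position: [0.6449, 0.0921, 0.2953]
tool_rot: [0.805, 0.593, 0.001, 0.001]
ft_force: [0.9, -0.2, 0.1]
grip_width: 0.045
grip_force: 0.0
```

Emit:
step_arm([
  [0, 0, -0.035, 0, 0, 0],
  [0, 0, -0.035, 0, 0, 0],
  [0, 0, -0.025, 0, 0, 0],
  [0, 0, -0.01, 0, 0, 0],
  [0, 0, 0, 0, 0, 0],
  [0, 0, 0, 0, 0, 0],
])

```text
time: 28.15
position: [0.6431, 0.0957, 0.1914]
tool_rot: [0.804, 0.595, 0.001, 0.001]
ft_force: [0.2, -0.0, 0.6]
grip_width: 0.0451
grip_force: 0.0
```

Emit:
step_arm([
  [0, 0, -0.0065, 0, 0, 0],
  [0, 0, 0, 0, 0, 0],
  [0, 0, 0, 0, 0, 0],
])

```text
time: 28.52
position: [0.6427, 0.0954, 0.1839]
tool_rot: [0.804, 0.594, 0.0, 0.0]
ft_force: [-0.2, 0.5, 0.1]
grip_width: 0.0452
grip_force: 0.0
```

Emit:
step_arm([
  [0, 0, 0, 0, 0, 0],
  [0, 0, 0, 0, 0, 0],
  [0, 0, 0, 0, 0, 0],
  [0, 0, 0, 0, 0, 0],
], jaw=0.01)

```text
time: 29.02
position: [0.6427, 0.0954, 0.1838]
tool_rot: [0.804, 0.595, 0.0, 0.0]
ft_force: [0.3, 0.7, 0.4]
grip_width: 0.0208
grip_force: 15.0
```

Emit:
step_arm([
  [0, 0, 0.03, 0, 0, 0],
  [0, 0, 0.03, 0, 0, 0],
  [-0.0343, 0.0126, 0, 0, 0, 1],
  [-0.0343, 0.0126, 0, 0, 0, 1],
  [-0.0343, 0.0126, 0, 0, 0, 1],
  [-0.0343, 0.0126, 0, 0, 0, 1],
  [-0.0343, 0.0126, 0, 0, 0, 1],
  [0, 0, 0, 0, 0, 0],
  [0, 0, -0.025, 0, 0, 0],
  [0, 0, -0.015, 0, 0, 0],
  [0, 0, 0, 0, 0, 0],
  [0, 0, 0, 0, 0, 0],
])

```text
time: 30.52
position: [0.4716, 0.1583, 0.2039]
tool_rot: [0.777, 0.629, 0.0, 0.0]
ft_force: [-0.6, 1.0, -0.4]
grip_width: 0.0209
grip_force: 15.0
```

```bash
python3 - <<'E'
from h import *
c=camera("side"); cv2.imwrite("pics/s6.png",cv2.resize(c["pixels"][230:400,140:370],None,fx=3,fy=3))
E
```

```text
(no output)
```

View pics/s6.png

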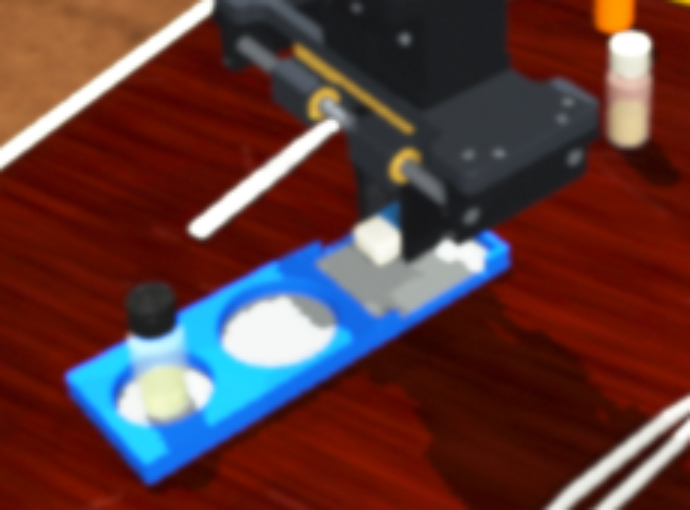

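The black-capped vial stands in its blue pocket at (155,355), and the eraser hovers level over the flat pocket at (385,235).

Emit:
step_arm([
  [0, 0, -0.009, 0, 0, 0],
  [0, 0, -0.006, 0, 0, 0],
  [0, 0, -0.002, 0, 0, 0],
  [0, 0, 0, 0, 0, 0],
  [0, 0, 0, 0, 0, 0],
])

```text
time: 31.2
position: [0.471, 0.1584, 0.1867]
tool_rot: [0.777, 0.629, -0.0, -0.0]
ft_force: [-1.1, -0.1, 1.3]
grip_width: 0.0209
grip_force: 15.0
```

Emit:
step_arm([
  [0, 0, 0, 0, 0, 0],
  [0, 0, 0, 0, 0, 0],
  [0, 0, 0, 0, 0, 0],
  [0, 0, 0.02, 0, 0, 0],
  [0, 0, 0.04, 0, 0, 0],
  [0, 0, 0.04, 0, 0, 0],
  [-0.02, -0.05, 0.02, 0, 0, 0],
  [-0.02, -0.05, 0.02, 0, 0, 0],
  [0, -0.05, 0.02, 0, 0, 0],
  [0, -0.05, 0.02, 0, 0, 0],
  [0, 0, 0, 0, 0, 0],
  [0, 0, 0, 0, 0, 0],
], jaw=0.034)

```text
time: 32.7
position: [0.4306, -0.0413, 0.3665]
tool_rot: [0.778, 0.629, -0.0, -0.001]
ft_force: [0.5, 0.9, -0.5]
grip_width: 0.0342
grip_force: 0.0
```

```bash
python3 - <<'E'
from h import *
c=camera("top"); cv2.imwrite("pics/t7.png",cv2.resize(c["pixels"][160:340,140:480],None,fx=2.3,fy=2.3,interpolation=cv2.INTER_CUBIC))
s=camera("side"); cv2.imwrite("pics/s7.png",s["pixels"])
for n,c in(("side",s),("top",c)):
 X=cloud(c)
 for l in("matches","black_vial","rubber_eraser","grey_canister","red_vial"):
  for r in cut_out(l,n):
    m=r["region"]&(c["depth"]>0);p=X[m];zt=np.percentile(p[:,2],95);t=p[p[:,2]>zt-.006]
    rc=cv2.minAreaRect((t[:,:2]*1000).astype(np.float32));print(n,l,r["confidence"],round(zt,3),np.round(rc[0]),np.round(rc[1]),rc[2])
E
```

```text
side matches 0.66 0.02 [ 488. -301.] [28. 58.] 37.8256950378418
side black_vial 0.72 0.065 [498. 288.] [19. 19.] 0.061247359961271286
side black_vial 0.53 0.013 [ 482. -210.] [ 68. 260.] 12.051669120788574
side rubber_eraser 0.94 0.016 [471. 159.] [41. 22.] 77.872314453125
side grey_canister 0.53 0.054 [ 471. -207.] [31. 78.] 29.460250854492188
side red_vial 0.86 0.061 [509. -87.] [18. 19.] 26.795154571533203
side red_vial 0.86 0.061 [ 398. -285.] [20. 22.] 9.817872047424316
side red_vial 0.77 0.065 [ 451. -137.] [19. 97.] 30.684799194335938
side red_vial 0.73 0.062 [435. -86.] [20. 17.] 77.39328002929688
top matches 0.9 0.019 [ 495. -297.] [36. 54.] 12.051372528076172
top black_vial 0.65 0.065 [495. 286.] [17. 16.] 78.20941925048828
top rubber_eraser 0.57 0.016 [469. 159.] [43. 22.] 79.22960662841797
top grey_canister 0.54 0.052 [ 481. -227.] [32. 31.] 34.95168685913086
top red_vial 0.48 0.061 [ 394. -284.] [18. 18.] 71.88015747070312
```

View pics/t7.png

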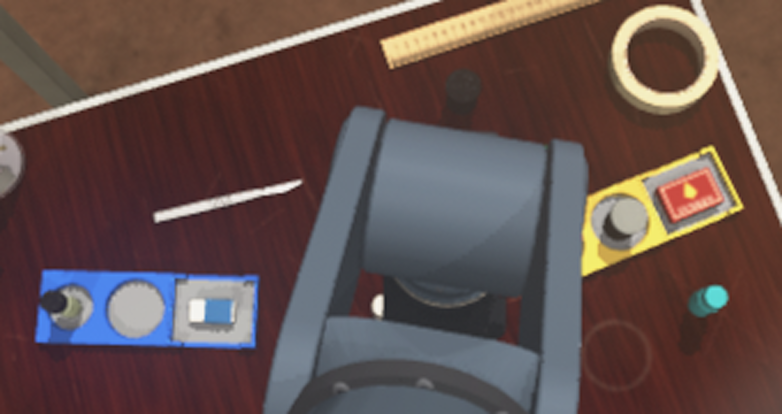

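View pics/s7.png

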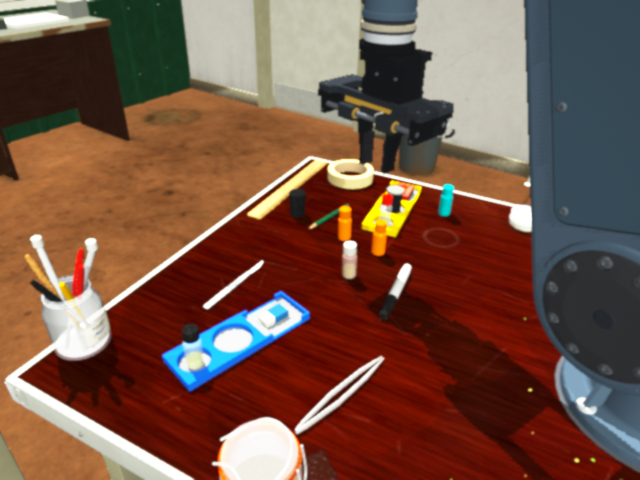

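Both kits are complete with everything on the pocket floors. The blue tray holds the vial at (60,305) and the eraser at (212,312) in the top crop, with its canister pocket at (135,308) empty. The white-capped vial and the all-black canister are undisturbed and the gripper is clear.

```bash
python3 -c "from rig import hand_in; print(hand_in())"
```

```text
the job is handed in; nothing more can be done
None
```

Both kits are made up as asked and the job is handed in at about 33 s of the allowed 128 s; the hand-in gave no verdict.

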